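# Clamp a glued edging strip with a one-hand bar clamp and keep it squeezed

### The arm

A 6-joint arm with a two-finger parallel gripper is mounted at the origin on the work surface. World frame = base frame: x ahead of the robot, y to its left, z up, the work surface at z = 0. Lengths are in mm, angles in rad, forces in N, time in s.
With the tool pointing down it reaches from about 400 to 925 mm from the base axis. Payload 12.5 kg.
Tool frame: the origin (TCP) lies midway between the tips of the shut fingers; the grasp point (between the pads) lies 19 mm behind it (env.pinch_z is the z of the grasp point in the tool frame, in mm); z points along the fingers, y is the line along which they close (so a half turn about z gives the same grasp; the last joint's range is limited). The gripper opens to 95 mm and grips with 3 to 60 N. Pads are 20 mm wide; open, the fingers measure 119 mm over their backs; the gripper's body (75 mm by 180 mm) begins 59 mm behind the grasp point.
Start: joints at [-1.348, 0.491, 1.559, -0, 1.092, -0.106], TCP at [201.84, -591.53, 214.661] pointing down, gripper open.
Joint ranges: [-3.1, 3.1], [-0.84, 2.19], [0.05, 2.79], [-1.13, 4.28], [0.06, 2.93], [-2.69, 2.69]. Speed limits (rad/s): [2.22, 2.22, 2.79, 3.14, 3.14, 3.14].

### API

Orientations are given as [roll, pitch, yaw] about the fixed x, y, z axes, in that order (R = Rz(yaw) Ry(pitch) Rx(roll)).
In Python, from cell import env, eyes gives the robot as it stands.
- The arm moves only by the shell command python3 -m inch 'ROWS'. ROWS is JSON, a list of rows, each a list of 3 entries, a list of its own where there are three numbers: the shift along the tool's x, y, z in units of 60 mm (1.0 is 60 mm), then the turn about the tool's z in units of 5 degrees (1.0 is 5 degrees), then the closure, from -1 (fully open) to 1 (shut). In form: [[[tx, ty, tz], turn, claw], ...]. A call has exactly 10 rows; each row shifts and turns the commanded pose from where the row before left it, along the tool's axes as they then stand; what a row does not reach is not made up. A row lasts 1/8 s, in which the tool goes at most 62.5 mm and 10.7 degrees, less where a joint would pass 70% of its speed; a pose out of reach is approached as far as the arm can. A call is refused whole if a number of a shift passes 1 or a number of a turn 1, either way. A call with a gripper value outside its range is refused whole. The fingers move at their own pace and stop on an object; the grip force is fixed at half the most. Time passes only in rows, so rows that do not move let the fingers close, or fill a call up. It gives the time, the measured TCP pose, the force, the opening and the grip force at its end, in the units of the state.
- env.state(): the state, without advancing time (a new reading comes with each control period).
- eyes.read_camera(name): name is "scene" or "top" or "wrist"; returns a dict with "pixels" (420x560x3 uint8, red, green, blue), "fx", "fy", "cx", "cy" (pixels), "distortion" ([k1, k2, p1, p2, k3] as OpenCV has them; the pictures are not rectified), "extrinsics" (4x4, takes a point from world to camera coordinates). Camera axes: x right, y down, z forward; pixel columns grow to the right and rows downward; lengths in mm; the calibration is good to about 2 mm. A picture is of the moment at which its call begins. There is no depth.
- env.job_done(): hands the job in; it is judged then, once.
Trained networks look in a picture, given as the dict that the camera call returned (one of the last four; its "shot" number tells which), for a name from the list of things; names that differ only in an ending like _2 or _b are one class to them, and where a whole thing is asked for, a point or a joint stands for the part that bears it (a point fixed in the world has none). Each returns a list of dicts, best first, with "score" (0 to 1); they miss things now and then, are a little off and sometimes report something else, mostly with a low value. They report only what shows in the picture. A call takes as long as a camera call. They do not tell look-alikes from the thing itself.
- eyes.boxes_of(name, picture): "centre" ([row, column] in pixels, amid what is visible of it).
- eyes.cut_out(name, picture): "mask" (420x560 bool, what is visible of it) and "centre" ([row, column] in pixels, amid what is visible of it).
- eyes.spot_point(name, picture): "centre" ([row, column] in pixels: a listed point, or the origin of a listed thing).
The state is a dict: "t": time; "joints": joint angles; "qvel": joint speeds; "tau": joint torques, N m; "eef_pos": TCP position; "tcp_rot": TCP orientation; "ft_force": force on the tool from outside, world axes, zero at the start; "moment": the same for the moment, N m; "opening": opening from 0.0 (shut) to 1.0 (fully open); "grip_force": force on a finger pad.
Only numpy, scipy, OpenCV 4.12 (cv2) and the standard library are available. Lean on these libraries where they do the work, as an engineer would, in place of code of your own. Each camera call takes 0.05 s, during which the arm holds its last target. There are 200 camera calls.

### The job

An edging strip has been laid ready beside its softwood block on the gluing board. Take the bar clamp's upright handle and its trigger between the fingers and pump the trigger in full strokes, letting it out after each one, until the moving jaw has pushed the strip tight up against the block. Then keep handle and trigger squeezed together, firmly but gently so that the wood is not dented, and finish while still holding them like that; leave the glue bottle, the screwdriver and the spanner alone.

Things in the scene. Friction and masses are not known exactly. Their poses are not given: they have to be found in the camera images.
- board: gluing board fixed to the bench, plywood 200 x 370 x 18 mm; origin on the bench surface under its middle, z up, y along the clamp's bar from moving to fixed jaw (closing direction). (x, y, z) in mm below are in this frame, q is joint jaw. The bar, 6 mm wide, z 71 to 91, runs over the work from y -167 to 147. Nothing but handle and trigger is higher than z 112
- fixed_pad (a point): middle of the fixed jaw's pad face, (0, 118, 38); the black fixed jaw stands at the bar's +y end, screwed to a wooden cleat
- handle: clamp's handle, an upright black grip above the bar, 26 (x) x 22 (y) mm, z 110 to 200. It travels with the moving jaw: back face (-y side) at y = -85 + q, front at y = -63 + q. The body's origin is not on the handle but at (0, q, 0): use point grip
- grip (a point): middle of the handle's back face, (0, -85 + q, 160)
- blade: trigger's blade, dark grey, 18 (x) x 10 mm, up to z 187, standing on the handle's +y side with a 34 mm gap when let out, slightly bowed to +y. Squeezed towards the handle (-y) it works the ratchet. Origin at its pivot pin under the bar, (0, -35 + q, 64); it turns there about x
- trigger_front (a point): foremost point of the trigger's front face, (0, -17.5 + q, 153) when let out, about 24 mm nearer the handle when squeezed right in
- trigger (a joint): trigger angle: 0 let out (a spring returns it), 0.27 rad squeezed right in to its stop. At z 160, handle and trigger together measure 68 mm over their outer faces let out, about 43 mm squeezed right in. The spring asks 3 to 5 N
- jaw (a joint): travel q of the moving jaw (with handle and trigger) towards the fixed jaw, m; starts at 0 to 0.021, the glue joint is closed at about 0.055. A full trigger stroke brings it 4 to 8 mm on (4 mm teeth; a stroke under 0.15 rad may gain nothing). It slides on against about 5 N of drag; the ratchet lets it back by a tooth at most
- pad: moving jaw's rubber pad, 30 x 8 x 34 mm, under the bar; gives 1 mm per 40 N. Origin (0, q, 0). Once it presses on the wood the trigger stops short, and the pad presses with about 2.3 times the squeeze less 15 N: 18 to 30 N of squeeze holds firmly, 45 N or more dents the wood. Shoving the handle to +y adds its force to the pad
- pad_face (a point): middle of the moving pad's pressing face, (0, -15 + q, 38) unloaded
- block: pine block 100 (x) x 60 (y) x 38 mm, loose on the board within 1.5 mm of the fixed jaw's pad. Origin at the centre of its underside, axes along the board's
- strip: pine edging strip, 100 (x) x 18 (y) x 38 mm, standing loose on the board between moving jaw and block, 4 to 10 mm off the block. Origin at the centre of its underside, axes roughly along the board's
- glue: white glue bottle, 52 mm across, 130 mm high, beyond the board (leave alone). Origin at the centre of its underside
- screwdriver: screwdriver, black handle, 200 mm long, lying on the robot's side of the board (leave alone). Origin mid-length, underside
- spanner: steel spanner, 180 mm long, lying beyond the board (leave alone). Origin mid-length, underside
Mind the look-alikes: they are no part of the job. Leave any blue or orange look-alike of the block alone.

How it is judged:
By the outcome, as a careful person would: the job done as asked, in the order asked, and still so for the second after the job is handed in, while the arm keeps its last pose, push and grip.
It also fails if it takes over 67 s, if anything falls off the work surface, if the arm or the gripper's body presses on something with over 40 N, if the wrist force passes 120 N, or if a joint passes its speed limit or range.

## Working session

There is one attempt and no reset: what is moved stays moved. The work goes in short steps, Python scripts to look and compute and a shell command to move; the robot and the scene stay as the last step left them, time stands still between calls to the robot, and variables do not carry over. Pictures are saved under pics/ and viewed, at most 10 in all, crops included, and the job is handed in when it is done.

```bash
ls; mkdir -p pics; cat > h.py <<'E'
from cell import env, eyes
import numpy as np, cv2
def ray(p,rc):
    K=np.array([[p['fx'],0,p['cx']],[0,p['fy'],p['cy']],[0,0,1]])
    u=cv2.undistortPoints(np.array([[[rc[1],rc[0]]]],float),K,np.array(p['distortion'],float))[0,0]
    E=np.array(p['extrinsics']);R=E[:3,:3];t=E[:3,3]
    return -R.T@t, R.T@np.array([u[0],u[1],1])
def onz(p,rc,z):
    o,d=ray(p,rc); return o+d*(z-o[2])/d[2]
def tri(obs):
    A=np.zeros((3,3));b=np.zeros(3)
    for p,rc in obs:
        o,d=ray(p,rc);d=d/np.linalg.norm(d);M=np.eye(3)-np.outer(d,d);A+=M;b+=M@o
    return np.linalg.solve(A,b)
def proj(p,X):
    K=np.array([[p['fx'],0,p['cx']],[0,p['fy'],p['cy']],[0,0,1]]);E=np.array(p['extrinsics'])
    r,_=cv2.Rodrigues(E[:3,:3]);return cv2.projectPoints(np.array(X,float).reshape(-1,1,3),r,E[:3,3],K,np.array(p['distortion'],float))[0][:,0]
def save(p,n): cv2.imwrite('pics/'+n,p['pixels'][:,:,::-1])
E
python3 - <<'E'
from h import *
P={}
for n in ['scene','top','wrist']:
    p=eyes.read_camera(n);P[n]=p
    print(n,(-np.array(p['extrinsics'])[:3,:3].T@np.array(p['extrinsics'])[:3,3]).round())
    for k in ['board','fixed_pad','grip','trigger_front','handle','blade','block','strip','pad','glue']:
        print(' ',k,[(round(d['score'],2),np.round(d['centre']).tolist()) for d in eyes.spot_point(k,p)[:3]])
img=np.hstack([P['scene']['pixels'],P['top']['pixels']])
save(P['scene'],'s0.png');save(P['top'],'t0.png')
print(env.state())
E
```

```text
pics
scene [1069.  391.  665.]
  board [(0.81, [210.0, 271.0])]
  fixed_pad [(0.7, [220.0, 315.0])]
  grip [(0.62, [142.0, 245.0])]
  trigger_front [(0.53, [153.0, 270.0])]
  handle []
  blade []
  block [(0.94, [341.0, 224.0]), (0.88, [285.0, 376.0]), (0.85, [348.0, 354.0])]
  strip [(0.83, [209.0, 281.0])]
  pad [(0.57, [210.0, 276.0])]
  glue [(0.67, [230.0, 181.0])]
top [ 474.   63. 1152.]
  board [(0.87, [248.0, 311.0])]
  fixed_pad [(0.77, [239.0, 258.0])]
  grip [(0.75, [244.0, 317.0]), (0.6, [248.0, 348.0])]
  trigger_front [(0.65, [244.0, 315.0])]
  handle []
  blade [(0.47, [244.0, 319.0])]
  block [(0.95, [161.0, 181.0]), (0.8, [221.0, 191.0]), (0.63, [237.0, 274.0])]
  strip []
  pad [(0.42, [246.0, 304.0])]
  glue [(0.85, [178.0, 361.0]), (0.37, [242.0, 318.0])]
wrist [ 265. -571.  384.]
  board []
  fixed_pad []
  grip []
  trigger_front []
  handle []
  blade []
  block []
  strip []
  pad []
  glue []
{'t': 1.65, 'joints': array([-1.34763239e+00,  4.90858994e-01,  1.55891851e+00, -6.92504453e-06,
        1.09169962e+00, -1.05596400e-01]), 'qvel': array([ 0.00078906, -0.00071939, -0.00087964,  0.00038835, -0.00010791,
       -0.00190163]), 'tau': array([ 1.73452190e-03, -6.12462616e+01, -2.58435059e+01,  6.92777429e-02,
        4.45809367e-02, -6.57373334e-05]), 'eef_pos': array([ 201.81745305, -591.52683948,  214.68004507]), 'tcp_rot': array([3.14147841e+00, 1.82883988e-05, 3.28763529e-01]), 'ft_force': array([-0.92414176, -1.04858554, -0.18105886]), 'moment': array([ 0.05012159, -0.00362108, -0.00284002]), 'grip_force': 0.0, 'opening': 0.9980241002753111}
```

View pics/s0.png

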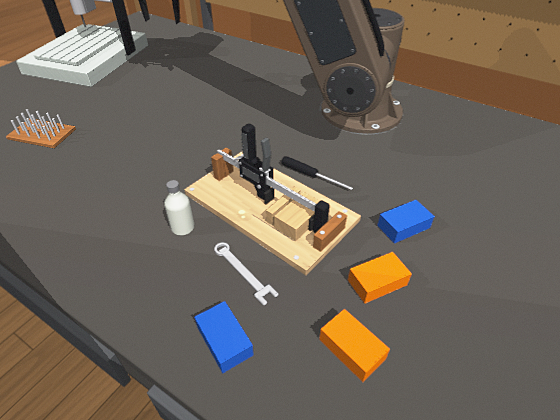

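View pics/t0.png

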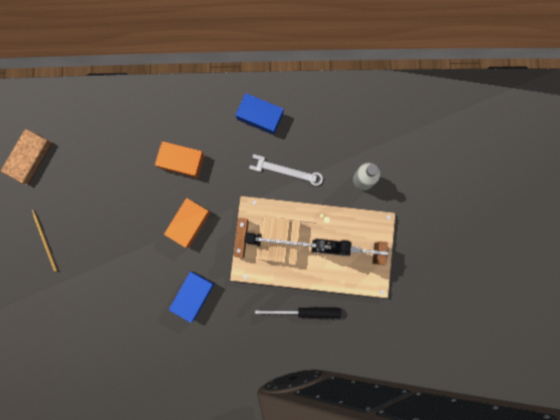

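```bash
python3 - <<'E'
from h import *
T=eyes.read_camera('top');S=eyes.read_camera('scene')
m=eyes.cut_out('board',T)[0]['mask'].astype(np.uint8)
c=max(cv2.findContours(m,0,2)[0],key=cv2.contourArea)
rect=cv2.boxPoints(cv2.minAreaRect(c));print(rect.round(1))
W=np.array([onz(T,(y,x),18) for x,y in rect]);print(W.round(1))
print('centre',W.mean(0),[np.linalg.norm(W[i]-W[i-1]) for i in range(4)])
e=[W[i]-W[i-1] for i in range(4)];l=max(e,key=lambda v:np.linalg.norm(v)*(1 if v[1]>0 else 0))
yaw=np.arctan2(-l[0],l[1]);print('yaw',yaw)
sp=lambda k,p:eyes.spot_point(k,p)[0]['centre']
C=W.mean(0);R=np.array([[np.cos(yaw),-np.sin(yaw),0],[np.sin(yaw),np.cos(yaw),0],[0,0,1]])
B=lambda X:R.T@(np.array(X)-[C[0],C[1],0])
print('boardS',onz(S,sp('board',S),0).round(1),'boardT',onz(T,sp('board',T),0).round(1))
for k in ['fixed_pad','grip','trigger_front']:
    ds=[(p,sp(k,p)) for p in (S,T)]
    X=tri(ds);z={'fixed_pad':38,'grip':160,'trigger_front':153}[k]
    print(k,X.round(1),B(X).round(1),[B(onz(p,rc,z)).round(1) for p,rc in ds])
for p,n,(r,cc) in ((S,'a',(160,265)),(T,'b',(247,315))):
    pass
a=cv2.resize(S['pixels'][115:245,190:360],None,fx=3.5,fy=3.5,interpolation=2)
for q in (0,.01,.02):
    pass
cv2.imwrite('pics/c1.png',a[:,:,::-1])
b=cv2.resize(T['pixels'][190:305,225:400],None,fx=4.5,fy=4.5,interpolation=2);cv2.imwrite('pics/c2.png',b[:,:,::-1])
E
```

```text
[[228.9 281.7]
 [237.6 195.6]
 [396.9 211.8]
 [388.2 297.9]]
[[ 430.3  200.1   18. ]
 [ 633.1  178.3   18. ]
 [ 588.1 -199.4   18. ]
 [ 386.8 -171.    18. ]]
centre [509.57414703   2.00250404  18.        ] [np.float64(373.61484005457373), np.float64(204.04328784935734), np.float64(380.40005903447707), np.float64(203.22873651639944)]
yaw -0.11654332125902053
boardS [510.2   2.3   0. ] boardT [514.1   7.5   0. ]
fixed_pad [529.7 126.2  48.7] [  5.5 125.7  48.7] [array([ -4.9, 122.4,  38. ]), array([  7.6, 124. ,  38. ])]
grip [496.3 -64.1 149.2] [ -5.5 -67.2 149.2] [array([  5.7, -57. , 160. ]), array([ -6.4, -65.3, 160. ])]
trigger_front [511.4   5.8 148.1] [  1.4   4.  148.1] [array([  3.1,  13.2, 153. ]), array([  4.8,  -0.4, 153. ])]
```

View pics/c1.png

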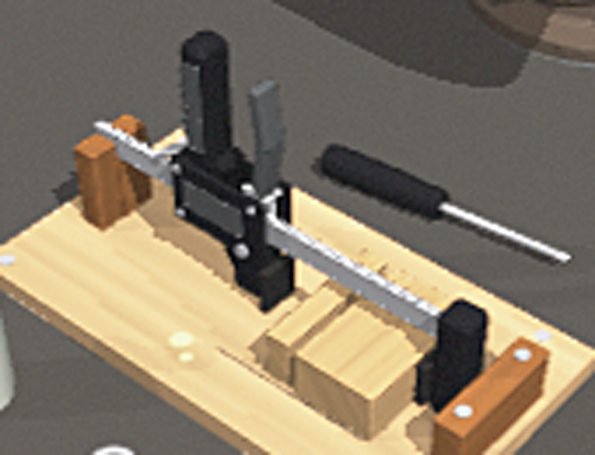

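View pics/c2.png

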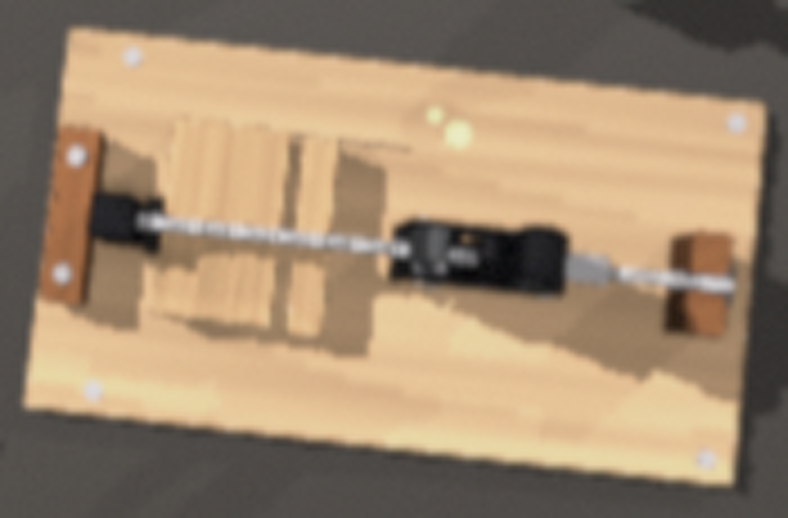

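```bash
python3 - <<'E'
from h import *
T=eyes.read_camera('top');S=eyes.read_camera('scene')
px=[(240.1,196),(395.4,212.7),(388.3,298.2),(229.9,280.7)]
W=np.array([onz(T,(y,x),18) for x,y in px]);print(W.round(1),W.mean(0),[np.linalg.norm(W[i]-W[i-1]).round(1) for i in range(4)])
# scene board corners top face from crop: left, bottom-right etc via solvePnP-free fit: refine pose by optimisation over scene too
print('handle top T',onz(T,(247.8,345.7),200),'S',onz(S,(127,248.6),200),tri([(T,(247.8,345.7)),(S,(127,248.6))]))
print('trig top T',onz(T,(245.6,321),187),'S',onz(S,(140.1,265.4),187),tri([(T,(245.6,321)),(S,(140.1,265.4))]))
# bar ends: T right end crop(733,286), left (140,222) z91
a=onz(T,(190+286/4.5,225+733/4.5),91);b=onz(T,(190+222/4.5,225+140/4.5),91);print('bar',a,b,np.linalg.norm(a-b),np.arctan2(-(b-a)[0],(b-a)[1]))
# bolts on board
bo=[(132,57),(736,123),(707,459),(92,391)]
V=np.array([onz(T,(190+y/4.5,225+x/4.5),19) for x,y in bo]);print(V.round(1),V.mean(0),[np.linalg.norm(V[i]-V[i-1]).round(1) for i in range(4)])
for i,j in((0,1),(3,2)):
  d=V[i]-V[j];print(np.arctan2(-d[0],d[1]))
E
```

```text
[[ 632.2  172.4   18. ]
 [ 585.9 -195.7   18. ]
 [ 386.  -171.2   18. ]
 [ 432.6  197.7   18. ]] [509.18862759   0.82869639  18.        ] [np.float64(201.2), np.float64(371.0), np.float64(201.4), np.float64(371.9)]
handle top T [499.9462084  -53.07396994 200.        ] S [507.22330968 -46.78974875 200.        ] [499.79054868 -53.34377332 193.63238807]
trig top T [505.54842473  -5.32098945 187.        ] S [511.32537039  -2.43313627 187.        ] [505.86612385  -5.90905964 182.43043167]
bar [ 488.69222196 -158.83649028   91.        ] [524.89031533 130.66062093  91.        ] 291.7513999293141 -0.12439225187736835
[[ 615.5  138.6   19. ]
 [ 575.1 -178.7   19. ]
 [ 400.7 -157.1   19. ]
 [ 441.   161.2   19. ]] [508.04552798  -9.01267444  19.        ] [np.float64(176.0), np.float64(319.9), np.float64(175.8), np.float64(320.8)]
-0.1266203313879348
-0.12595166623311355
```

Look-alikes for the block: the blue blocks at scene (224,341) and (406,220) and the orange ones at (355,345) and (380,277), given as (col,row). For the handle, the only other black parts are the screwdriver handle at (300,167) and the fixed jaw at (321,215). The real handle is the tall black grip at scene (249,140), with the grey trigger at (266,155). The close crop confirms it: grip with a grey blade on its +y side, above the bar. In the top view the handle top is at (346,248) and the trigger top at (321,246).

From these, the board is at (509,1) with yaw -0.126, and q is about 17 mm. I'll approach above the clamp.

```bash
python3 -m inch '[[[0,0,-0.1],0.87,-1],[[0,0,-0.1],0.87,-1],[[0,0,-0.1],0.87,-1],[[0,0,-0.1],0.87,-1],[[0,0,-0.1],0.87,-1],[[0,0,0],0.87,-1],[[0.3,-0.8,0],0,-1],[[0.35,-0.9,0],0,-1],[[0.35,-0.9,0],0,-1],[[0.35,-0.9,0],0,-1]]'
```

```text
t: 3.55
eef_pos: [309.3, -391.8, 244.8]
tcp_rot: [3.141, -0.0, -0.127]
ft_force: [1.1, -1.3, -0.1]
opening: 1.002
grip_force: 0.0
```

```bash
python3 -m inch '[[[0.35,-0.9,0],0,-1],[[0.35,-0.9,0],0,-1],[[0.35,-0.9,0],0,-1],[[0.35,-0.9,0],0,-1],[[0.35,-0.9,0],0,-1],[[0.35,-0.9,0],0,-1],[[0,0,0],0,-1],[[0,0,0],0,-1],[[0,0,0],0,-1],[[0,0,0],0,-1]]'
```

```text
t: 4.8
eef_pos: [474.4, -89.0, 244.7]
tcp_rot: [3.141, -0.0, -0.129]
ft_force: [0.8, 0.4, -0.5]
opening: 1.0
grip_force: 0.0
```

```bash
python3 -m inch '[[[0.2,-0.5,0],0,-1],[[0.19,-0.5,0],0,-1],[[0,0,0],0,-1],[[0,0,0],0,-1],[[0,0,0],0,-1],[[0,0,0],0,-1],[[0,0,0],0,-1],[[0,0,0],0,-1],[[0,0,0],0,-1],[[0,0,0],0,-1]]'; python3 - <<'E'
from h import *
P={n:eyes.read_camera(n) for n in('wrist','scene','top')}
yaw=-.126;C=[509.2,.8,0];R=np.array([[np.cos(yaw),-np.sin(yaw),0],[np.sin(yaw),np.cos(yaw),0],[0,0,1]])
for n,p in P.items():
  for k,z in (('grip',160),('trigger_front',153),('fixed_pad',38),('board',0)):
    print(n,k,[(round(d['score'],2),np.round(d['centre']).tolist(),(R.T@(onz(p,d['centre'],z)-C)).round(1)) for d in eyes.spot_point(k,p)[:2]])
p=P['wrist']
for q in (12,17,21):
  print(q,proj(p,[R@np.array(v)+C for v in ((0,-85+q,200),(0,-63+q,200),(0,-20+q,187))]).round())
save(p,'w1.png')
E
```

```text
t: 6.05
eef_pos: [505.5, -31.4, 244.6]
tcp_rot: [3.141, -0.0, -0.127]
ft_force: [-0.2, -0.6, -0.1]
opening: 0.999
grip_force: 0.0
wrist grip [(0.77, [212.0, 315.0], array([  3.1, -65.8, 160. ])), (0.31, [42.0, 183.0], array([136.2,  38.1, 160. ]))]
wrist trigger_front [(0.77, [212.0, 238.0], array([  0.8,   0.8, 153. ]))]
wrist fixed_pad [(0.94, [194.0, 150.0], array([ -5.2, 123.7,  38. ]))]
wrist board [(0.97, [182.0, 245.0], array([4. , 9.8, 0. ]))]
scene grip []
scene trigger_front [(0.69, [153.0, 273.0], array([ -8. ,   7.7, 153. ]))]
scene fixed_pad [(0.62, [217.0, 313.0], array([ -8.8, 121.6,  38. ]))]
scene board [(0.91, [209.0, 273.0], array([ 0.3, 13. ,  0. ]))]
top grip []
top trigger_front []
top fixed_pad [(0.8, [241.0, 260.0], array([ -2. , 125.5,  38. ]))]
top board []
12 [[332. 229.]
 [301. 229.]
 [244. 224.]]
17 [[325. 229.]
 [295. 229.]
 [237. 224.]]
21 [[319. 229.]
 [289. 229.]
 [232. 224.]]
```

View pics/w1.png

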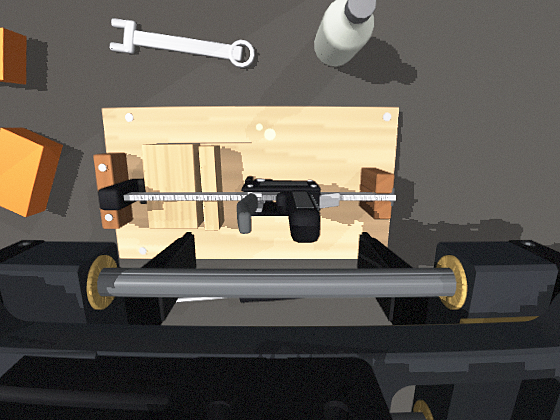

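Wrist view: handle top at (305,230), trigger top at (245,220), strip at (208,187), block at (170,187). The gripper centre at board y -32 is midway between the outer faces. Descending.

```bash
python3 -m inch '[[[0,0,0.3],0,-1],[[0,0,0.4],0,-1],[[0,0,0.4],0,-1],[[0,0,0.4],0,-1],[[0,0,0.23],0,-1],[[0,0,0],0,-1],[[0,0,0],0,-0.7],[[0,0,0],0,-0.6],[[0,0,0],0,-0.5],[[0,0,0],0,-0.5]]'; python3 - <<'E'
from h import *
p=eyes.read_camera('wrist');save(p,'w2.png')
E
```

```text
t: 8.05
eef_pos: [505.5, -31.4, 141.1]
tcp_rot: [3.142, -0.0, -0.127]
ft_force: [0.2, 0.0, 0.2]
opening: 0.754
grip_force: 0.0
```

View pics/w2.png

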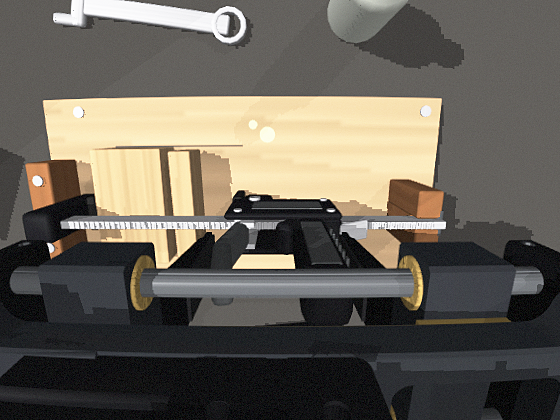

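```bash
python3 -m inch '[[[0,0,0],0,-0.45],[[0,0.03,0],0,-0.35],[[0,0.03,0],0,-0.25],[[0,0.03,0],0,-0.15],[[0,0.03,0],0,-0.05],[[0,0.03,0],0,0.05],[[0,0.03,0],0,0.15],[[0,0,0],0,0.2],[[0,0,0],0,0.2],[[0,0,0],0,0.2]]'
```

```text
t: 9.35
eef_pos: [504.7, -37.5, 141.2]
tcp_rot: [-3.134, -0.001, -0.129]
ft_force: [8.3, 44.4, 6.9]
opening: 0.464
grip_force: 30.2
```

```bash
python3 -m inch '[[[0,-0.07,0],0,0.2],[[0,-0.03,0],0,0.1],[[0,-0.03,0],0,0],[[0,-0.03,0],0,-0.12],[[0,-0.03,0],0,-0.24],[[0,-0.03,0],0,-0.36],[[0,-0.03,0],0,-0.48],[[0,-0.02,0],0,-0.54],[[0,0,0],0,-0.54],[[0,0,0],0,-0.54]]'; cat > look.py <<'E'
from h import *
p=eyes.read_camera('wrist');S=eyes.read_camera('scene')
yaw=-.126;C=[509.2,.8,0];R=np.array([[np.cos(yaw),-np.sin(yaw),0],[np.sin(yaw),np.cos(yaw),0],[0,0,1]])
s=env.state();print('tcp b',(R.T@(s['eef_pos']-C)).round(1),'F b',(R.T@s['ft_force']).round(1),'width',round(s['opening']*95,1))
for n,P in(('w',p),('s',S)):
 for k,z in (('grip',160),('trigger_front',153),('fixed_pad',38),('pad_face',38),('strip',0),('block',0)):
  print(n,k,[(round(d['score'],2),np.round(d['centre']).tolist(),(R.T@(onz(P,d['centre'],z)-C)).round(1)[:2]) for d in eyes.spot_point(k,P)[:1]])
E
python3 look.py
```

```text
t: 10.6
eef_pos: [506.2, -26.2, 140.9]
tcp_rot: [3.141, -0.0, -0.127]
ft_force: [-0.8, -0.3, -0.5]
opening: 0.768
grip_force: 0.0
tcp b [  0.4 -27.1 140.9] F b [-0.5 -0.4  0.3] width 73.0
w grip [(0.79, [261.0, 341.0], array([  2.8, -61.6]))]
w trigger_front [(0.87, [261.0, 214.0], array([0. , 6.3]))]
w fixed_pad [(0.75, [212.0, 109.0], array([ -1.6, 126.3]))]
w pad_face []
w strip [(0.63, [200.0, 200.0], array([ 1.3, 50.2]))]
w block [(0.87, [200.0, 152.0], array([  1.5, 100.8]))]
s grip [(0.92, [143.0, 247.0], array([  7.5, -52.4]))]
s trigger_front [(0.64, [157.0, 268.0], array([8.7, 9.6]))]
s fixed_pad [(0.88, [219.0, 314.0], array([ -6. , 126.1]))]
s pad_face [(0.68, [197.0, 272.0], array([ 2.9, 12.6]))]
s strip []
s block [(0.93, [224.0, 301.0], array([-3.6, 92.9]))]
```

```bash
python3 -m inch '[[[0,0,0],0,-0.45],[[0,0.02,0],0,-0.35],[[0,0.02,0],0,-0.25],[[0,0.02,0],0,-0.15],[[0,0.02,0],0,-0.05],[[0,0.02,0],0,0.05],[[0,0,0],0,0.15],[[0,0,0],0,0.2],[[0,0,0],0,0.2],[[0,0,0],0,0.2]]'; python3 look.py
```

```text
t: 12.55
eef_pos: [505.9, -29.0, 141.5]
tcp_rot: [-3.137, -0.001, -0.128]
ft_force: [2.9, 27.0, 8.3]
opening: 0.462
grip_force: 30.3
tcp b [  0.5 -29.9 141.5] F b [-0.5 27.3  9.1] width 43.6
w grip [(0.57, [261.0, 318.0], array([  2.8, -52.5]))]
w trigger_front [(0.76, [260.0, 237.0], array([ 0.3, -8.9]))]
w fixed_pad [(0.94, [211.0, 109.0], array([ -0.8, 124.8]))]
w pad_face [(0.52, [208.0, 224.0], array([ 2. , 17.2]))]
w strip [(0.92, [200.0, 195.0], array([ 1.1, 53.7]))]
w block [(0.6, [199.0, 151.0], array([  2.5, 100.1]))]
s grip [(0.96, [144.0, 247.0], array([  8.8, -49.5]))]
s trigger_front [(0.67, [150.0, 264.0], array([ -5.6, -14.5]))]
s fixed_pad [(0.96, [220.0, 312.0], array([  0.5, 125.4]))]
s pad_face [(0.57, [153.0, 263.0], array([-107.1, -111.7]))]
s strip [(0.81, [208.0, 283.0], array([-16.2,  30.8]))]
s block [(0.95, [226.0, 403.0], array([-147.4,  270.1]))]
```

```bash
python3 -m inch '[[[0,-0.05,0],0,0.2],[[0,-0.03,0],0,0.1],[[0,-0.03,0],0,0],[[0,-0.04,0],0,-0.12],[[0,-0.04,0],0,-0.24],[[0,-0.03,0],0,-0.36],[[0,-0.03,0],0,-0.48],[[0,0,0],0,-0.54],[[0,0,0],0,-0.54],[[0,0,0],0,-0.54]]'; python3 look.py | head -3;  python3 -m inch '[[[0,0,0],0,-0.45],[[0,0.01,0],0,-0.35],[[0,0.01,0],0,-0.25],[[0,0.01,0],0,-0.15],[[0,0.01,0],0,-0.05],[[0,0.01,0],0,0.05],[[0,0,0],0,0.15],[[0,0,0],0,0.2],[[0,0,0],0,0.2],[[0,0,0],0,0.2]]'; python3 look.py
```

```text
t: 14.5
eef_pos: [507.3, -17.2, 140.8]
tcp_rot: [3.141, -0.0, -0.127]
ft_force: [-0.3, -1.0, -0.3]
opening: 0.769
grip_force: 0.0
tcp b [  0.4 -18.1 140.8] F b [-0.2 -0.8  0. ] width 73.0
w grip [(0.91, [262.0, 338.0], array([  2.3, -50.6]))]
w trigger_front [(0.64, [257.0, 213.0], array([ 2.3, 15.7]))]
t: 16.45
eef_pos: [507.0, -19.8, 140.9]
tcp_rot: [-3.141, -0.0, -0.127]
ft_force: [0.2, 5.7, 2.1]
opening: 0.461
grip_force: 29.7
tcp b [  0.4 -20.7 140.9] F b [0.6 5.5 1.9] width 43.7
w grip [(0.98, [262.0, 320.0], array([  2.4, -44. ]))]
w trigger_front [(0.93, [256.0, 239.0], array([ 2.4, -1.1]))]
w fixed_pad [(0.67, [213.0, 120.0], array([ -3., 123.]))]
w pad_face [(0.4, [212.0, 225.0], array([-1.3, 25.7]))]
w strip [(0.92, [200.0, 206.0], array([ 1.7, 51.3]))]
w block [(0.87, [199.0, 160.0], array([ 2.9, 99. ]))]
s grip [(0.64, [143.0, 252.0], array([  0.8, -42.4]))]
s trigger_front [(0.49, [155.0, 269.0], array([1.9, 5.1]))]
s fixed_pad [(0.76, [219.0, 312.0], array([ -2.2, 123.1]))]
s pad_face [(0.53, [200.0, 277.0], array([ 2.3, 28.5]))]
s strip [(0.86, [212.0, 284.0], array([-9.8, 40.1]))]
s block [(0.95, [339.0, 221.0], array([307.3, 158.8]))]
```

```bash
python3 -m inch '[[[0,-0.01,0],0,0.2],[[0,-0.03,0],0,0.1],[[0,-0.03,0],0,0],[[0,-0.04,0],0,-0.12],[[0,-0.04,0],0,-0.24],[[0,-0.03,0],0,-0.36],[[0,-0.03,0],0,-0.48],[[0,0,0],0,-0.54],[[0,0,0],0,-0.54],[[0,0,0],0,-0.54]]'; python3 look.py | head -3;  python3 -m inch '[[[0,0,0],0,-0.45],[[0,0.01,0],0,-0.35],[[0,0.01,0],0,-0.25],[[0,0.01,0],0,-0.15],[[0,0.01,0],0,-0.05],[[0,0.01,0],0,0.05],[[0,0,0],0,0.15],[[0,0,0],0,0.2],[[0,0,0],0,0.2],[[0,0,0],0,0.2]]'; python3 look.py
```

```text
t: 18.4
eef_pos: [508.5, -7.7, 140.8]
tcp_rot: [3.141, -0.0, -0.127]
ft_force: [-0.0, -0.9, -0.5]
opening: 0.77
grip_force: 0.0
tcp b [  0.4  -8.5 140.9] F b [-0.4  0.5 -0.2] width 73.0
w grip [(0.74, [262.0, 342.0], array([  2.5, -43.5]))]
w trigger_front [(0.61, [257.0, 214.0], array([ 2.1, 24.9]))]
t: 20.35
eef_pos: [508.0, -11.2, 140.8]
tcp_rot: [3.141, 0.0, -0.127]
ft_force: [-0.7, -6.7, 0.6]
opening: 0.467
grip_force: 29.5
tcp b [  0.4 -12.1 140.8] F b [-0.5 -6.8  0.6] width 44.3
w grip [(0.86, [264.0, 320.0], array([  1. , -35.6]))]
w trigger_front [(0.69, [260.0, 241.0], array([0.1, 6.8]))]
w fixed_pad [(0.68, [211.0, 127.0], array([ -0.4, 124.4]))]
w pad_face [(0.63, [261.0, 240.0], array([-48.9,  21.8]))]
w strip [(0.83, [201.0, 214.0], array([ 0.4, 51.4]))]
w block [(0.65, [195.0, 172.0], array([ 6.5, 94.6]))]
s grip [(0.82, [147.0, 256.0], array([  5.6, -28.2]))]
s trigger_front [(0.65, [156.0, 277.0], array([-7.3, 19. ]))]
s fixed_pad [(0.89, [220.0, 315.0], array([ -3.3, 129.5]))]
s pad_face [(0.6, [203.0, 282.0], array([ 2.6, 41.6]))]
s strip [(0.84, [210.0, 283.0], array([-10.5,  34.4]))]
s block [(0.96, [227.0, 298.0], array([ 7.2, 94.9]))]
```

```bash
python3 -m inch '[[[0,0,0],0,0.2],[[0,-0.03,0],0,0.1],[[0,-0.03,0],0,0],[[0,-0.04,0],0,-0.12],[[0,-0.03,0],0,-0.24],[[0,-0.03,0],0,-0.36],[[0,-0.03,0],0,-0.48],[[0,0,0],0,-0.54],[[0,0,0],0,-0.54],[[0,0,0],0,-0.54]]'; python3 look.py | head -3;  python3 -m inch '[[[0,0,0],0,-0.45],[[0,0.015,0],0,-0.35],[[0,0.015,0],0,-0.25],[[0,0.015,0],0,-0.15],[[0,0.015,0],0,-0.05],[[0,0.015,0],0,0.05],[[0,0,0],0,0.15],[[0,0,0],0,0.2],[[0,0,0],0,0.2],[[0,0,0],0,0.2]]'; python3 look.py;python3 - <<'E'
from h import *
p=eyes.read_camera('wrist');save(p,'w3.png')
E
```

```text
t: 22.3
eef_pos: [509.6, 0.6, 140.9]
tcp_rot: [3.141, -0.0, -0.127]
ft_force: [-0.6, -0.3, -1.0]
opening: 0.771
grip_force: 0.0
tcp b [ 4.000e-01 -1.000e-01  1.409e+02] F b [-0.1 -0.5  0.3] width 73.3
w grip [(0.93, [260.0, 338.0], array([  3.5, -32.6]))]
w trigger_front [(0.91, [258.0, 212.0], array([ 1.3, 34.4]))]
t: 24.25
eef_pos: [509.6, -1.1, 141.6]
tcp_rot: [-3.137, -0.002, -0.128]
ft_force: [2.6, 22.9, 8.2]
opening: 0.462
grip_force: 30.3
tcp b [  0.7  -1.9 141.6] F b [-0.9 23.3  8.9] width 43.9
w grip [(0.82, [260.0, 321.0], array([  3.5, -25.6]))]
w trigger_front [(0.9, [261.0, 240.0], array([-0.4, 17.4]))]
w fixed_pad [(0.88, [209.0, 135.0], array([  1.1, 127.5]))]
w pad_face [(0.54, [208.0, 227.0], array([ 2.6, 43.1]))]
w strip [(0.88, [200.0, 217.0], array([ 1.3, 59.4]))]
w block [(0.82, [198.0, 178.0], array([ 3.3, 99.8]))]
s grip [(0.59, [150.0, 259.0], array([  8.6, -16. ]))]
s trigger_front [(0.57, [158.0, 275.0], array([ 1. , 21.8]))]
s fixed_pad [(0.97, [219.0, 315.0], array([ -7.1, 127.4]))]
s pad_face [(0.39, [202.0, 285.0], array([-3.4, 46.2]))]
s strip [(0.77, [212.0, 288.0], array([-14.9,  47.6]))]
s block [(0.96, [222.0, 300.0], array([-8.4, 88. ]))]
```

View pics/w3.png

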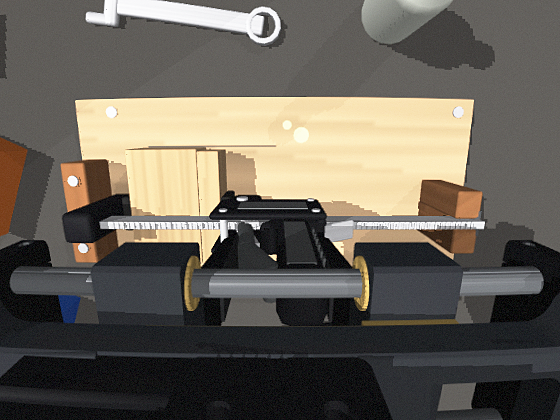

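Wrist view: the strip edge meets the block at about (197,200), and the pad sits close behind it. The trigger still went fully in (44 mm), so the clamp isn't loaded yet. One more stroke.

```bash
python3 -m inch '[[[0,-0.04,0],0,0.2],[[0,-0.03,0],0,0.1],[[0,-0.03,0],0,0],[[0,-0.03,0],0,-0.12],[[0,-0.03,0],0,-0.24],[[0,-0.03,0],0,-0.36],[[0,-0.03,0],0,-0.48],[[0,0,0],0,-0.54],[[0,0,0],0,-0.54],[[0,0,0],0,-0.54]]'; python3 look.py | head -3;  python3 -m inch '[[[0,0,0],0,-0.45],[[0,0.015,0],0,-0.35],[[0,0.015,0],0,-0.25],[[0,0.015,0],0,-0.15],[[0,0.015,0],0,-0.05],[[0,0.015,0],0,0.05],[[0,0,0],0,0.15],[[0,0,0],0,0.15],[[0,0,0],0,0.15],[[0,0,0],0,0.15]]'; python3 look.py
```

```text
t: 26.25
eef_pos: [510.6, 9.3, 140.8]
tcp_rot: [3.141, 0.0, -0.127]
ft_force: [0.1, 0.0, 0.3]
opening: 0.767
grip_force: 0.0
tcp b [  0.4   8.6 140.8] F b [ 0.3 -0.5 -0.5] width 73.3
w grip [(0.6, [263.0, 338.0], array([  1.9, -23.9]))]
w trigger_front [(0.87, [255.0, 214.0], array([ 3.3, 42. ]))]
t: 28.2
eef_pos: [510.2, 5.4, 141.3]
tcp_rot: [-3.14, -0.001, -0.127]
ft_force: [-1.3, 3.7, 7.4]
opening: 0.553
grip_force: 30.1
tcp b [  0.4   4.7 141.3] F b [-2.   3.1  7.2] width 52.9
w grip [(0.57, [261.0, 326.0], array([  2.5, -21.7]))]
w trigger_front [(0.22, [262.0, 324.0], array([ -1. , -22.1]))]
w fixed_pad [(0.82, [211.0, 148.0], array([ -0.8, 121.8]))]
w pad_face [(0.57, [207.0, 232.0], array([ 3.3, 44.8]))]
w strip [(0.88, [200.0, 225.0], array([ 1.2, 57.1]))]
w block [(0.79, [198.0, 186.0], array([ 3.1, 96.7]))]
s grip [(0.82, [150.0, 257.0], array([ 11.2, -19.1]))]
s trigger_front [(0.5, [159.0, 280.0], array([-1.6, 32. ]))]
s fixed_pad [(0.67, [219.0, 313.0], array([ -3.3, 123.9]))]
s pad_face [(0.47, [203.0, 280.0], array([ 5.2, 40.6]))]
s strip [(0.83, [211.0, 282.0], array([-6.5, 34.7]))]
s block [(0.94, [348.0, 352.0], array([170.2, 342.9]))]
```

The trigger now stops short at 52.9 mm with a 30 N squeeze, and there's almost no net shove. I'll hold and verify.

```bash
python3 -m inch '[[[0,0,0],0,0.15],[[0,0,0],0,0.15],[[0,0,0],0,0.15],[[0,0,0],0,0.15],[[0,0,0],0,0.15],[[0,0,0],0,0.15],[[0,0,0],0,0.15],[[0,0,0],0,0.15],[[0,0,0],0,0.15],[[0,0,0],0,0.15]]'; python3 - <<'E'
from h import *
p=eyes.read_camera('wrist');S=eyes.read_camera('scene')
a=cv2.resize(p['pixels'][130:270,60:340],(560,280),interpolation=2);b=cv2.resize(S['pixels'][110:250,190:370],(560,300)[0:1]+(300,),interpolation=2)
cv2.imwrite('pics/f.png',np.vstack([a,b])[:,:,::-1])
E
```

```text
t: 30.15
eef_pos: [510.2, 5.3, 141.3]
tcp_rot: [-3.14, -0.001, -0.128]
ft_force: [-1.5, 4.0, 6.8]
opening: 0.556
grip_force: 30.1
```

View pics/f.png

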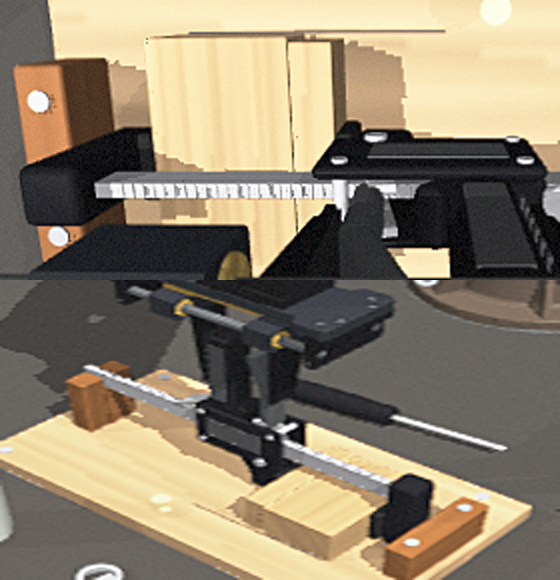

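The strip is flush against the block, with the joint showing as a thin line at crop (290,110). The pad presses on the strip and the block sits against the fixed jaw. The grip is steady at 30 N, so I'm handing in.

```bash
python3 -c "
from cell import env
print(env.job_done())"
```

```text
the job is handed in; nothing more can be done
None
```

After six trigger strokes the strip sits tight against the block, and I handed the job in at about 30 s, still holding handle and trigger together at a steady 30 N; the glue bottle, screwdriver and spanner were never touched.

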